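# Lock the charger case's access panel with its quarter-turn stud

## Robot

A 6-joint arm with a two-finger parallel gripper is mounted at the origin on the work surface. World frame = base frame: x ahead of the robot, y to its left, z up, the work surface at z = 0. Lengths are in m, angles in rad, forces in N, time in s.
With the tool pointing down it reaches from about 0.3 to 0.75 m from the base axis. Payload 8.5 kg.
Tool frame: the origin (TCP) lies at the very end of the fingers, on their centre line; the grasp point (between the pads) lies 19 mm behind it; z points along the fingers, y is the direction in which the jaws open and shut (so a half turn about z gives the same grasp; the last joint's range is limited). The gripper opens to 88 mm and grips with 3 to 60 N. Pads are 18 mm wide; open, the fingers measure 123 mm over their backs; the gripper's body (75 mm by 187 mm) begins 45 mm behind the grasp point.
Start: joints at [-1.507, 0.381, 1.297, -0, 1.464, -0.215], TCP at [0.151, -0.529, 0.239] pointing down, gripper open.
Joint ranges: [-3.11, 3.11], [-0.89, 2.33], [0.22, 2.48], [-1.42, 4.56], [0.17, 2.85], [-2.88, 2.88]. Speed limits (rad/s): [2.39, 2.39, 3.14, 3.14, 3.14, 3.14].

## Interface

Orientations are given as a rotation vector (axis times angle).
In Python, from rig import ctrl gives the robot as it stands.
- The arm moves only by the tool carry_out, never from a script. Its argument "increments" is a list of rows, each a list of 3 entries, a list of its own where there are three numbers: the shift along the tool's x, y, z in cm, then the turn, a rotation vector about the tool's x, y, z in rad, then the opening, from -1 (shut) to 1 (fully open). A call has 1 to 20 rows; each row shifts and turns the commanded pose from where the row before left it, along the tool's axes as they then stand; what a row does not reach is not made up. A row lasts 1/8 s, in which the tool goes at most 62.5 mm and 10.7 degrees, less where a joint would pass 70% of its speed; a pose out of reach is approached as far as the arm can. A call is refused whole if a number of a shift passes 6.25 or a number of a turn 0.188, either way. A call with a gripper value outside its range is refused whole. The fingers move at their own pace and stop on an object; the grip force is fixed at half the most. Time passes only in rows, so rows that do not move let the fingers close. It gives the time, the measured TCP pose, the force and the opening at its end, in the units of the state.
- ctrl.sense(): the state, without advancing time (a new reading comes with each control period).
- ctrl.capture(name): name is "scene" or "side" or "wrist"; returns a dict with "frame" (480x640x3 uint8, red, green, blue), "z_map" (480x640 float32, m along the optical axis (not along the pixel's ray), 0 where there is no reading), "fx", "fy", "cx", "cy" (pixels), "world_to_cam" (4x4, takes a point from world to camera coordinates); the wrist camera has in their place "tool_from_camera" (4x4, takes a point from camera to tool coordinates, whose origin is the TCP and whose axes are the flange's). Camera axes: x right, y up, looking along -z (the intrinsics and any distortion apply to the point x, -y, -z); pixel columns grow to the right and rows downward; lengths in m; the calibration is good to about 2 mm. The wrist camera is an equidistant fisheye: a pixel r from the principal point sees the ray r / f radians off the axis. A picture is of the moment at which its call begins: read the wrist's pose just before it.
- ctrl.finish_job(): hands the job in, once; it reports no verdict.
The state is a dict: "time": time; "joints": joint angles; "joint_velocities": joint speeds; "effort": joint torques, N m; "position": TCP position; "orientation": TCP orientation; "force": force on the tool from outside, world axes, zero at the start; "torque": the same for the moment, N m; "opening": opening from 0.0 (shut) to 1.0 (fully open).
Only numpy, scipy, OpenCV 4.12 (cv2) and the standard library are available. Lean on these libraries where they do the work, as an engineer would, in place of code of your own. Each camera call takes 0.05 s, during which the arm holds its last target.

## Task

The metal access panel on top of the charger case is on but not fastened. Take its quarter-turn stud out of the grey tiers by the wing, put its crossbar down through the slot in the panel, push it in only until it comes up firm, and turn it ninety degrees clockwise as seen from above so that it locks and keeps the panel held down, then let go. Push and turn gently, and leave the other things on the bench where they are.

Things in the scene. Friction and masses are not known exactly. Their poses are not given: they have to be found in the camera images.
- stud: Steel quarter-turn stud, 59 mm tall, about 100 g, standing upright in the upper tier's slot. Origin: centre of the underside of its round flange (diameter 42 mm, 4 mm thick); z up along its axis. Flat wing above the flange, 8 mm round shaft below it with a crossbar at the foot; wing and crossbar both lie along its y. A half turn about z leaves it the same.
- wing (a point): Top centre of the stud's wing, 34 mm above the stud's origin. The wing is the upright flat grip: 12 mm thick (stud's x), 36 mm long (y), 30 mm tall, rising from the top of the flange.
- foot (a point): Centre of the underside of the stud's crossbar, 25 mm below the stud's origin. The crossbar is 28 mm long (y), 8 mm thick (x); its top face is 18 mm below the stud's origin; its lowest 2 mm are narrowed to 25 x 5 mm as a lead-in.
- case: Charger case, fixed painted metal box 150 (x) x 130 (y) x 75 mm tall at a varied yaw; origin at the centre of its underside, z up. Under the panel's slot hides a receptacle with an equal slot. Its depth differs from case to case by 10 mm and cannot be seen: it must be felt. Over 40 N between stud and case (panel and receptacle included) damages it.
- slot (a point): Centre of the panel's slot, at the panel's top face (85 mm above the bench when free), moving with the panel; axes as the case's. Slot through the 5 mm thick aluminium panel (118 x 98 mm): 31.5 mm long along y, 10.5 mm wide along x.
- panel (a joint): How far the panel is pressed below its free height, m (0 to 0.023). A soft spring seal holds it up: 3 N, then 0.4 N more per mm. Pushed by the flange, after 6.5 to 16.5 mm the crossbar is 1 mm past the receptacle's ridge and meets a rubber buffer, the firm stop: 2 N more, then 7 N per mm, solid after 1.2 mm. 14 to 18 N in all is right.
- casetop (a point): Centre of the case's top rim level, 75 mm above its underside. Turn the pushed-in stud 90 degrees clockwise from above; stops bar the other way and more than about 6 degrees too far; unless past the ridge it cannot turn. Let go, it springs up 3.5 mm or more into a notch (11 mm wide), crossbar along the case's x, and keeps the panel 3 to 13 mm down.
- tiers: Two fixed grey plastic tiers stacked on each other, 124 (x) x 104 (y) x 60 mm tall together; origin at the centre of the underside. A slot 32.5 mm long (y), 11.5 mm wide (x), 28 mm deep in the middle of the top holds the stud's foot, with the flange resting on the top.
- bowl: Blue ceramic bowl, 90 mm across, 42 mm tall; leave alone. Origin: centre of the underside.
- headlamp: Compact headlamp, 50 x 80 x 40 mm, rocker switch on top; leave alone. Origin: centre of the underside.
- cam: Orange aluminium climbing cam lying flat, about 60 x 120 x 13 mm; leave alone. Origin: between its lobes, on the underside.
- nut_tool: Flat steel nut tool lying on the bench, 190 mm long along its y, 5 mm thick; leave alone. Origin: middle of its underside.
There are look-alikes about, which are no part of the job. There is more than one size of the stud; the one meant has the size given above.

How it is judged:
By the outcome, as a careful person would: the job done as asked, in the order asked, and still so for the second after the job is handed in, with the robot touching nothing.
It also fails if it takes over 67 s, if anything falls off the work surface, if the arm or the gripper's body presses on something with over 40 N, if the wrist force passes 120 N, or if a joint passes its speed limit or range.

## Working session

There is one attempt and no reset: what is moved stays moved. The work goes in short steps, Python scripts to look and compute and a tool call to move; the robot and the scene stay as the last step left them, time stands still between calls to the robot, and variables do not carry over. Pictures are saved under pics/ and viewed, and the job is handed in when it is done.

Besides the shell and the picture viewer there is one more tool, called after "Call:" in YAML: its name, and indented under it one key for each argument. carry_out: Moves the arm, as the interface text tells. Its arguments: {"type":"object","properties":{"increments":{"type":"array"}},"required":["increments"]}

```bash
ls; mkdir -p pics; python3 - <<'E'
from rig import ctrl
import cv2,pickle
print(ctrl.sense())
for n in ("scene","side","wrist"):
    d=ctrl.capture(n); cv2.imwrite(f"pics/{n}0.png",d["frame"][:,:,::-1]); pickle.dump(d,open(f"{n}0.pkl","wb"))
    print(n,{k:v for k,v in d.items() if k not in("frame","z_map")})
print(ctrl.sense()["time"])
E
```

```text
pics
{'time': 0.0, 'joints': array([-1.50730848e+00,  3.81180415e-01,  1.29825523e+00,  5.00261881e-05,
        1.46357738e+00, -2.15315837e-01]), 'joint_velocities': array([ 6.80242420e-05, -7.47824263e-04, -2.49855633e-04,  1.65455542e-04,
       -8.55859301e-04, -7.08097987e-04]), 'effort': array([-1.14146667e-03, -4.37930954e+01, -2.24559224e+01,  7.12877093e-02,
        3.52200516e-02, -1.35008900e-04]), 'position': array([ 0.15134696, -0.52848133,  0.238148  ]), 'orientation': array([-3.10971933e+00, -4.36322107e-01, -2.46997649e-04]), 'force': array([-0.13204791,  0.33106313,  0.0662397 ]), 'torque': array([-0.02050325,  0.04495874, -0.01070165]), 'opening': 0.9983341043533621}
scene {'fx': 603.0925922656068, 'fy': 603.0925922656068, 'cx': 311.4879682276651, 'cy': 242.56020857641562, 'world_to_cam': array([[-0.5500213 ,  0.83497253,  0.01724631,  0.3145289 ],
       [-0.5407296 , -0.37178052,  0.75457985,  0.2987471 ],
       [ 0.63646529,  0.4057094 ,  0.65598157, -1.64882354],
       [ 0.        ,  0.        ,  0.        ,  1.        ]])}
side {'fx': 435.0740536660644, 'fy': 435.0740536660644, 'cx': 322.3919632862484, 'cy': 249.61139387186114, 'world_to_cam': array([[-0.93513777, -0.35371726,  0.02003624,  0.5929817 ],
       [ 0.23078917, -0.56528751,  0.791951  , -0.1921903 ],
       [-0.2688005 ,  0.74520744,  0.61025581, -0.68434929],
       [ 0.        ,  0.        ,  0.        ,  1.        ]])}
wrist {'fx': 371.64829954431775, 'fy': 371.64829954431775, 'cx': 316.04560324131097, 'cy': 232.20664499136473, 'tool_from_camera': array([[ 1.35099757e-03,  9.52637283e-01,  3.04105873e-01,
         7.85221705e-02],
       [ 9.99999043e-01, -1.37718753e-03, -1.28363490e-04,
         8.69565784e-04],
       [ 2.96526969e-04,  3.04105756e-01, -9.52638232e-01,
        -1.44996225e-01],
       [ 0.00000000e+00,  0.00000000e+00,  0.00000000e+00,
         1.00000000e+00]])}
0.15
```

View pics/scene0.png

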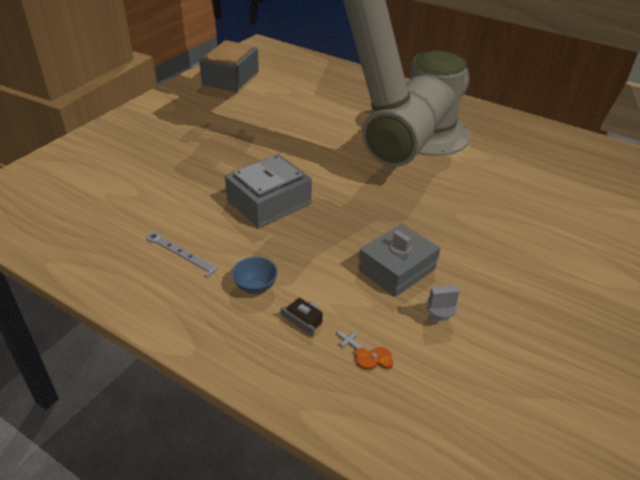

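View pics/side0.png

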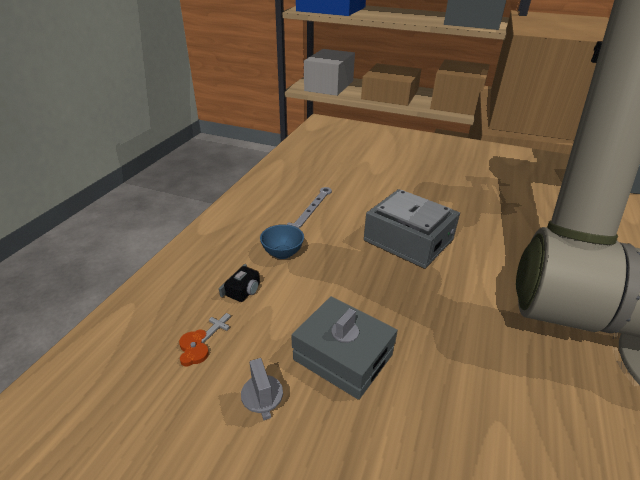

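View pics/wrist0.png

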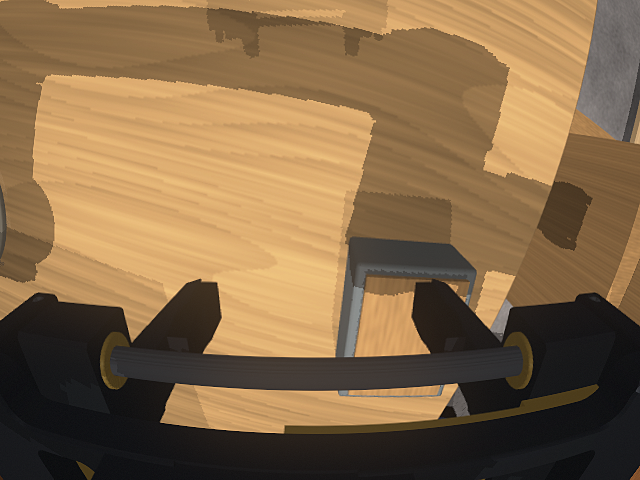

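The scene view shows the case at about (268,190), the tiers with the stud at (400,250), and a larger look-alike stud lying at (442,303). Next I measure the tops from depth.

```bash
cat > h.py <<'E'
import numpy as np,cv2,pickle
def cloud(d):
    z=d["z_map"].astype(float); v,u=np.mgrid[0:480,0:640]
    P=np.stack([(u-d["cx"])/d["fx"]*z,-(v-d["cy"])/d["fy"]*z,-z],-1)
    T=np.linalg.inv(d["world_to_cam"]); W=P@T[:3,:3].T+T[:3,3]
    W[z==0]=np.nan; return W
def proj(d,p):
    q=d["world_to_cam"][:3,:3]@np.asarray(p)+d["world_to_cam"][:3,3]
    return d["cx"]+d["fx"]*q[0]/-q[2], d["cy"]-d["fy"]*q[1]/-q[2]
def rect(W,m):
    p=W[m][:,:2]; r=cv2.minAreaRect((p*1000).astype(np.float32)); return r,np.median(W[m][:,2]),m.sum()
E
python3 - <<'E'
from h import *
for n in("scene","side"):
    d=pickle.load(open(f"{n}0.pkl","rb")); W=cloud(d)
    rois={"scene":dict(case=(220,150,320,230),tiers=(350,215,445,300),big=(420,280,465,330)),"side":dict(case=(355,180,465,270),tiers=(285,290,400,395),big=(235,350,290,420))}[n]
    for k,(a,b,c,e) in rois.items():
        m=np.zeros((480,640),bool); m[b:e,a:c]=1
        for lo,hi in {"case":[(.068,.078),(.081,.09)],"tiers":[(.055,.0615),(.0615,.068),(.085,.1)],"big":[(.01,.2)]}[k]:
            mm=m&(W[...,2]>lo)&(W[...,2]<hi)
            if mm.sum()>5: print(n,k,lo,hi,rect(W,mm), np.nanmean(W[mm],0))
    x0,y0,x1,y1=rois["case"]; 
    for k in("case","tiers"):
        x0,y0,x1,y1=rois[k]
        cv2.imwrite(f"pics/{n}_{k}.png",cv2.resize(d["frame"][y0:y1,x0:x1,::-1],None,fx=6,fy=6,interpolation=cv2.INTER_CUBIC))
E
```

```text
scene case 0.068 0.078 (((499.23065185546875, -167.11636352539062), (138.93748474121094, 155.16441345214844), 71.16867065429688), np.float64(0.07408862308797176), np.int64(722)) [ 0.52357404 -0.14896094  0.07372647]
scene case 0.081 0.09 (((498.128662109375, -166.98065185546875), (105.00699615478516, 121.66130828857422), 71.9713134765625), np.float64(0.08497362199311642), np.int64(1385)) [ 0.50114527 -0.16518622  0.08493974]
scene tiers 0.055 0.0615 (((540.4620361328125, 216.94329833984375), (182.68710327148438, 129.04922485351562), 75.77401733398438), np.float64(0.059727189161051464), np.int64(1594)) [0.53916359 0.18493802 0.05947902]
scene tiers 0.0615 0.068 (((545.1094970703125, 228.95362854003906), (200.0877227783203, 124.82068634033203), 74.27420043945312), np.float64(0.06259257281570502), np.int64(494)) [0.54233624 0.19074033 0.06307356]
scene tiers 0.085 0.1 (((532.8543090820312, 181.57919311523438), (37.24839782714844, 16.037633895874023), 79.60999298095703), np.float64(0.09301815485863263), np.int64(133)) [0.53322762 0.18294199 0.09190501]
scene big 0.01 0.2 (((615.279541015
[... 725 characters left out ...]
loat64(0.05964351433450882), np.int64(3843)) [0.52854109 0.18699216 0.05955408]
side tiers 0.0615 0.068 (((531.6362915039062, 181.5823211669922), (102.72764587402344, 118.02745056152344), 77.12503051757812), np.float64(0.06353457050692365), np.int64(328)) [0.52919189 0.18613603 0.06352917]
side tiers 0.085 0.1 (((531.0733032226562, 180.1162567138672), (37.6015510559082, 12.832646369934082), 74.5970458984375), np.float64(0.09301104808997585), np.int64(219)) [0.5305874  0.18272305 0.09203714]
side big 0.01 0.2 (((606.7354125976562, 308.6841125488281), (57.10639953613281, 54.36803436279297), 36.256526947021484), np.float64(0.04118416900814448), np.int64(1512)) [0.60449086 0.3132991  0.05478347]
```

View pics/scene_case.png

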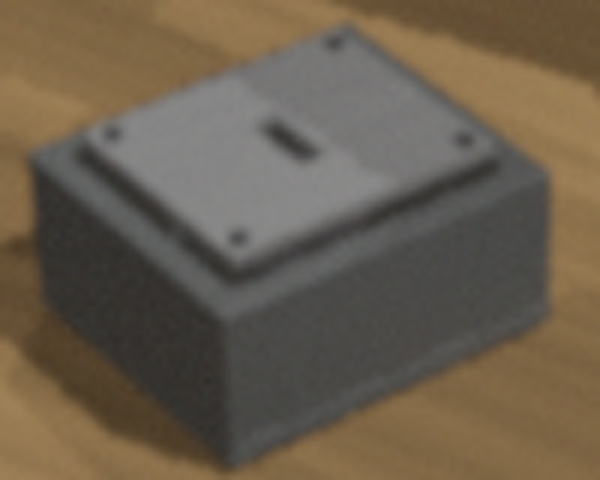

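View pics/side_case.png

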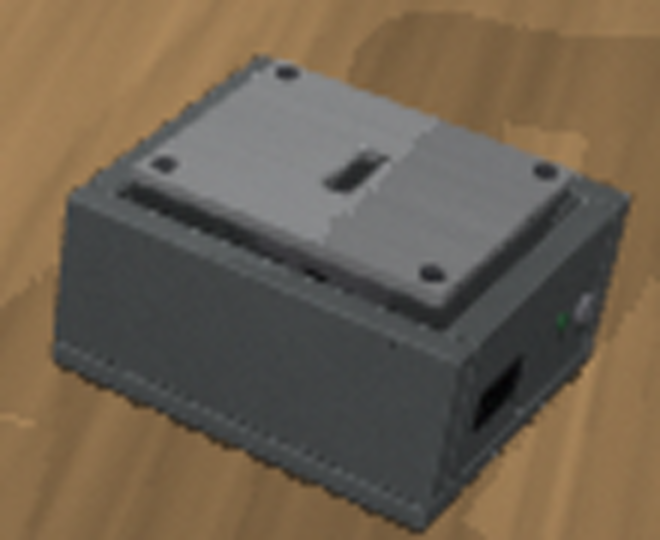

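View pics/side_tiers.png

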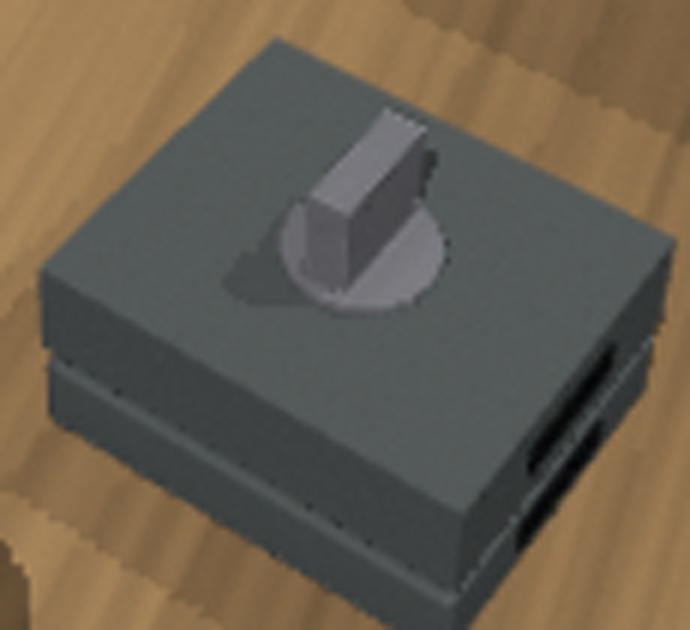

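```bash
python3 - <<'E'
from h import *
from scipy.spatial.transform import Rotation as R
Rm=R.from_rotvec([-3.10971933e+00,-4.36322107e-01,-2.47e-4]).as_matrix(); print(Rm)
print("toolx yaw",np.degrees(np.arctan2(Rm[1,0],Rm[0,0])),"tooly yaw",np.degrees(np.arctan2(Rm[1,1],Rm[0,1])))
def ray(d,u,v,z):
    T=np.linalg.inv(d["world_to_cam"]); r=T[:3,:3]@np.array([(u-d["cx"])/d["fx"],-(v-d["cy"])/d["fy"],-1]); o=T[:3,3]
    return o+r*(z-o[2])/r[2]
s=pickle.load(open("scene0.pkl","rb"));q=pickle.load(open("side0.pkl","rb"))
print("slot",ray(s,268.3,173.2,.085),ray(q,414.5,208.5,.085))
# corners screws
for p in[(112,133),(333,42),(464,139),(237,237)]: print("sc",ray(s,220+p[0]/6,150+p[1]/6,.085))
for p in[(165,163),(288,72),(545,171),(432,273)]: print("sd",ray(q,355+p[0]/6,180+p[1]/6,.085))
# wing top from side
for p in[(387,110),(427,128),(350,212),(308,195)]: print("wing",ray(q,285+p[0]/6,290+p[1]/6,.094))
E
```

```text
[[ 9.61386850e-01  2.75200513e-01 -4.04753879e-05]
 [ 2.75200290e-01 -9.61385865e-01  1.42066340e-03]
 [ 3.52054829e-04 -1.37694595e-03 -9.99998990e-01]]
toolx yaw 15.973951527043235 tooly yaw -74.0260206981997
slot [ 0.49896652 -0.16489436  0.085     ] [ 0.49740071 -0.16666621  0.085     ]
sc [ 0.53333746 -0.22140051  0.085     ]
sc [ 0.43665138 -0.19032137  0.085     ]
sc [ 0.46197268 -0.11192494  0.085     ]
sc [ 0.55920882 -0.14382895  0.085     ]
sd [ 0.55953037 -0.14640395  0.085     ]
sd [ 0.5338056  -0.22380446  0.085     ]
sd [ 0.43749752 -0.19152823  0.085     ]
sd [ 0.46271684 -0.114561    0.085     ]
wing [0.5311762  0.16330271 0.094     ]
wing [0.52010135 0.16552387 0.094     ]
wing [0.52894787 0.19884886 0.094     ]
wing [0.54003394 0.19741979 0.094     ]
```

Call:
carry_out:
  increments:
    - [[0,0,0],[0,0,-0.163],1]
    - [[0,0,0],[0,0,-0.163],1]
    - [[0,0,0],[0,0,-0.163],1]
    - [[0,0,0],[0,0,-0.163],1]
    - [[0,0,0],[0,0,-0.163],1]
    - [[0,0,0],[0,0,-0.163],1]
    - [[4,1.9,0],[0,0,0],1]
    - [[4,2,0],[0,0,0],1]
    - [[4,2,0],[0,0,0],1]
    - [[4,2,0],[0,0,0],1]
    - [[4,2,0],[0,0,0],1]
    - [[4,2,0],[0,0,0],1]
    - [[4,2,0],[0,0,0],1]
    - [[4,2,0],[0,0,0],1]
    - [[4,2,0],[0,0,0],1]
    - [[4,2,0],[0,0,0],1]
    - [[4,2,0],[0,0,0],1]
    - [[1,0,0],[0,0,0],1]
    - [[0,0,0],[0,0,0],1]
    - [[0,0,0],[0,0,0],1]

```text
time: 2.65
position: [0.498, -0.1693, 0.2388]
orientation: [2.543, 1.845, -0.0]
force: [-0.2, 0.2, 0.6]
opening: 1.001
```

```bash
cat >> h.py <<'E'
from scipy.spatial.transform import Rotation as R
def look(name):
    from rig import ctrl
    s=ctrl.sense(); d=ctrl.capture("wrist"); d["s"]=s
    cv2.imwrite(f"pics/{name}.png",d["frame"][:,:,::-1]); pickle.dump(d,open(f"{name}.pkl","wb"))
    pr(s); return d
def pr(s):
    Rm=R.from_rotvec(s["orientation"]).as_matrix()
    print("t",round(s["time"],2),"pos",s["position"].round(4),"phi",np.degrees(np.arctan2(Rm[1,0],Rm[0,0])).round(2),"tilt",Rm[:2,2].round(4),"F",s["force"].round(2),"T",s["torque"].round(2),"op",round(s["opening"],3),"q",s["joints"].round(3))
def wray(d,u,v,z):
    x,y=u-d["cx"],v-d["cy"]; r=np.hypot(x,y); th=r/d["fx"]
    k=np.sin(th)/max(r,1e-9); c=np.array([x*k,-y*k,-np.cos(th)])
    T=d["tool_from_camera"]; Rm=R.from_rotvec(d["s"]["orientation"]).as_matrix()
    o=Rm@T[:3,3]+d["s"]["position"]; w=Rm@T[:3,:3]@c
    return o+w*(z-o[2])/w[2]
def crop(d,name,a,b,c,e,f=6):
    cv2.imwrite(f"pics/{name}.png",cv2.resize(d["frame"][b:e,a:c,::-1],None,fx=f,fy=f,interpolation=cv2.INTER_CUBIC))
E
python3 -c "
from h import *
d=look('w1'); crop(d,'w1c',260,150,380,250)"
```

```text
t 2.65 pos [ 0.498  -0.1693  0.2388] phi 71.94 tilt [-0.0002 -0.0002] F [-0.21  0.17  0.58] T [-0.07 -0.04  0.05] op 1.001 q [-0.553  0.338  1.363 -0.     1.44  -0.238]
```

View pics/w1.png

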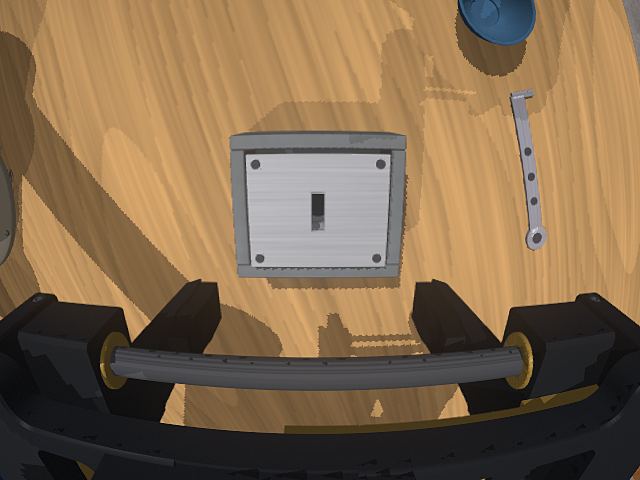

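View pics/w1c.png

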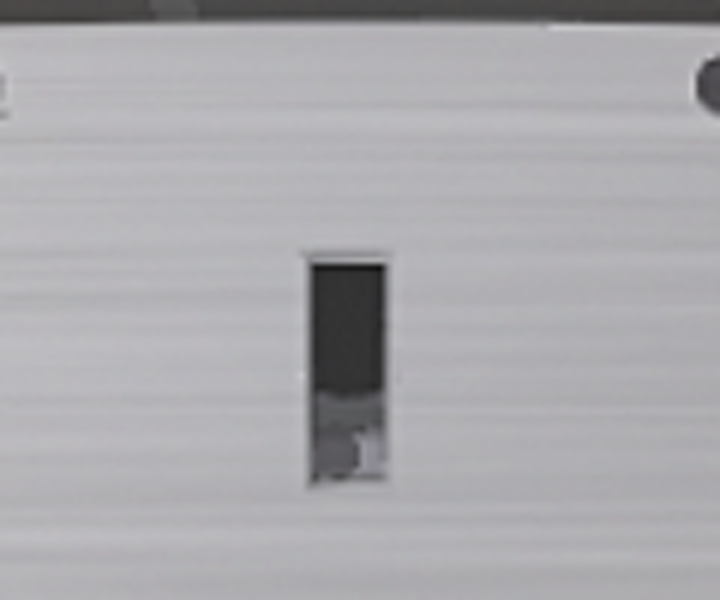

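The slot is at crop x 309–386, y 253–483, which is wrist pixels (317.9, 211.3), and it lies along the tool's x axis.

```bash
python3 - <<'E'
from h import *
d=pickle.load(open("w1.pkl","rb"))
f=lambda x,y:wray(d,260+x/6-.4,150+y/6-.4,.085)
for p in[(309,253),(386,253),(386,483),(309,483)]:print(f(*p).round(4))
print("c",np.mean([f(*p) for p in[(309,253),(386,253),(386,483),(309,483)]],0).round(4))
S=[wray(d,*p,.085) for p in[(255.5,164),(380.5,163.5),(376,258),(260,258)]]
print(np.round(S,4),np.mean(S,0).round(4))
a=S[0]+S[1]-S[2]-S[3]; print(np.degrees(np.arctan2(a[1],a[0])))
b=S[1]+S[2]-S[0]-S[3]; print(np.degrees(np.arctan2(b[1],b[0])))
E
```

```text
[ 0.4997 -0.1515  0.085 ]
[ 0.5097 -0.1547  0.085 ]
[ 0.4997 -0.1861  0.085 ]
[ 0.4894 -0.1827  0.085 ]
c [ 0.4996 -0.1688  0.085 ]
[[ 0.464  -0.1153  0.085 ]
 [ 0.5608 -0.1462  0.085 ]
 [ 0.5352 -0.2244  0.085 ]
 [ 0.4391 -0.1932  0.085 ]] [ 0.4998 -0.1698  0.085 ]
72.10131696881345
-17.84430661761212
```

Call:
carry_out:
  increments:
    - [[0,0,-0.9],[0,0,-0.059],1]
    - [[4,-0.6,0],[0,0,0],1]
    - [[4,-0.6,0],[0,0,0],1]
    - [[4,-0.6,0],[0,0,0],1]
    - [[4,-0.6,0],[0,0,0],1]
    - [[4,-0.6,0],[0,0,0],1]
    - [[4,-0.6,0],[0,0,0],1]
    - [[4,-0.6,0],[0,0,0],1]
    - [[4,-0.6,0],[0,0,0],1]
    - [[2.7,-0.9,0],[0,0,0],1]
    - [[0,0,0],[0,0,0],1]
    - [[0,0,0],[0,0,0],1]

```text
time: 4.2
position: [0.5312, 0.1805, 0.2478]
orientation: [2.487, 1.919, -0.0]
force: [1.0, -0.5, 0.6]
opening: 1.001
```

```bash
python3 -c "
from h import *
d=look('w2'); crop(d,'w2c',260,150,380,250)"
```

```text
t 4.2 pos [0.5312 0.1805 0.2478] phi 75.33 tilt [-0.0001 -0.0004] F [ 1.   -0.47  0.58] T [-0.01 -0.13 -0.  ] op 1.001 q [ 0.117  0.394  1.249 -0.     1.498  0.373]
```

View pics/w2.png

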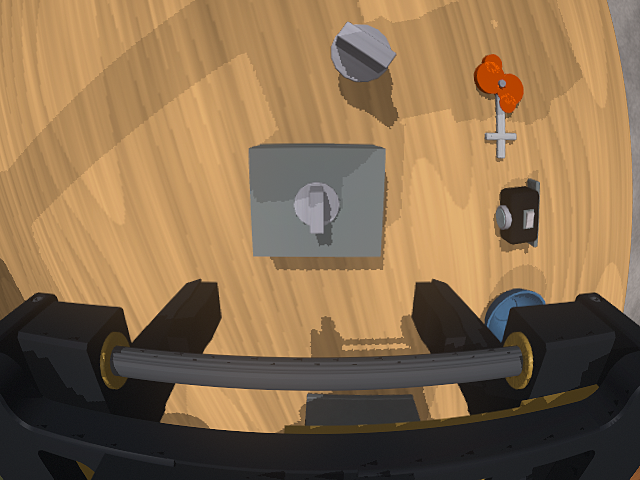

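View pics/w2c.png

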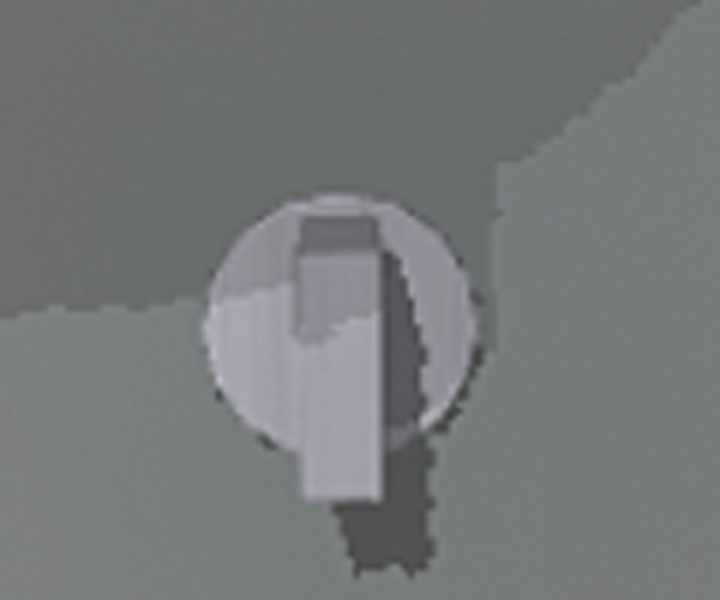

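The stud's wing top is at crop corners (297,253), (380,253), (381,499) and (303,499). The other, larger stud is far off at (363,53).

```bash
python3 - <<'E'
from h import *
d=pickle.load(open("w2.pkl","rb"))
f=lambda x,y,z=.094:wray(d,260+x/6-.4,150+y/6-.4,z)
P=[f(*p) for p in[(297,253),(380,253),(381,499),(303,499)]]
print(np.round(P,4),"c",np.mean(P,0).round(4))
a=P[0]+P[1]-P[2]-P[3]; print(np.degrees(np.arctan2(a[1],a[0])), np.linalg.norm(a)/2, np.linalg.norm(P[1]-P[0]))
# flange ellipse at z .064: x 205..477, y 193..458
F=[f(*p,.064) for p in[(205,330),(477,330),(340,193),(340,458)]]
print(np.round(F,4),"flange c",np.mean(F,0).round(4))
# tiers top corners
S=[wray(d,*p,.060) for p in[(249.5,149),(385,149.5),(384.5,257),(252.5,257)]]
print(np.round(S,4),np.mean(S,0).round(4)); a=S[0]+S[1]-S[2]-S[3]; print(np.degrees(np.arctan2(a[1],a[0])))
E
```

```text
[[0.5302 0.1987 0.094 ]
 [0.5411 0.1959 0.094 ]
 [0.5326 0.1617 0.094 ]
 [0.5219 0.1645 0.094 ]] c [0.5315 0.1802 0.094 ]
76.20210463499507 0.035248747422117255 0.011324162830495796
[[0.5115 0.185  0.064 ]
 [0.5514 0.1746 0.064 ]
 [0.5366 0.2002 0.064 ]
 [0.5262 0.1602 0.064 ]] flange c [0.5315 0.18   0.064 ]
[[0.486  0.2444 0.06  ]
 [0.604  0.2132 0.06  ]
 [0.5822 0.1119 0.06  ]
 [0.4581 0.1443 0.06  ]] [0.5326 0.1784 0.06  ]
76.1332938875784
```

Call:
carry_out:
  increments:
    - [[0,0,3],[0,0,-0.006],1]
    - [[0,0,4],[0,0,0],1]
    - [[0,0,4],[0,0,0],1]
    - [[0,0,3],[0,0,0],1]
    - [[0,0,2],[0,0,0],1]
    - [[0,0,1.2],[0,0,0],1]
    - [[0,0,0.6],[0,0,0],1]
    - [[0,0,0],[0,0,0],1]
    - [[0,0,0],[0,0,0],-1]
    - [[0,0,0],[0,0,0],-1]
    - [[0,0,0],[0,0,0],-1]
    - [[0,0,0],[0,0,0],-1]
    - [[0,0,0],[0,0,0],-1]
    - [[0,0,0],[0,0,0],-1]
    - [[0,0,0],[0,0,0],-1]
    - [[0,0,0],[0,0,0],-1]

```text
time: 6.25
position: [0.5311, 0.1818, 0.0697]
orientation: [2.48, 1.928, 0.0]
force: [-0.9, 0.2, 0.3]
opening: 0.133
```

```bash
python3 -c "
from h import *
d=look('w3')"
```

```text
t 6.25 pos [0.5311 0.1818 0.0697] phi 75.73 tilt [ 0.0001 -0.    ] F [-0.94  0.22  0.27] T [-0.   -0.09  0.04] op 0.133 q [ 0.119  0.576  1.503 -0.     1.062  0.368]
```

View pics/w3.png

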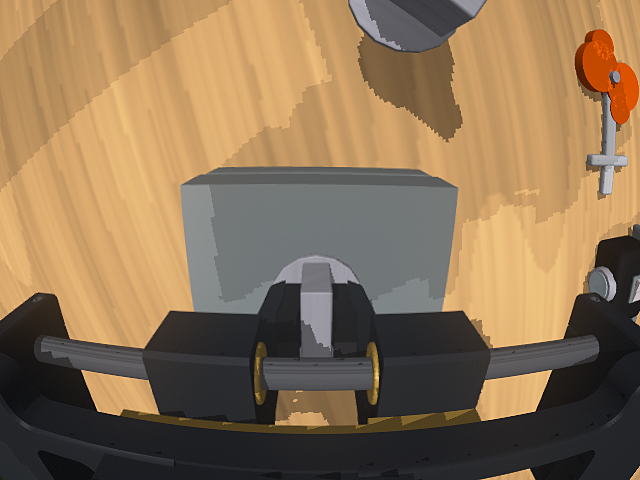

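Call:
carry_out:
  increments:
    - [[0,0,-0.5],[0,0,0],-1]
    - [[0,0,-1],[0,0,0],-1]
    - [[0,0,-1.5],[0,0,0],-1]
    - [[0,0,-2],[0,0,0],-1]
    - [[0,0,-3],[0,0,0],-1]
    - [[0,0,-2],[0,0,0.03],-1]
    - [[0,0,0],[0,0,0.033],-1]
    - [[-2,0.4,0],[0,0,0],-1]
    - [[-3,0.7,0],[0,0,0],-1]
    - [[-4,0.9,0],[0,0,0],-1]
    - [[-4,0.9,0],[0,0,0],-1]
    - [[-4,0.9,0],[0,0,0],-1]
    - [[-4,0.9,0],[0,0,0],-1]
    - [[-4,0.9,0],[0,0,0],-1]
    - [[-4,0.9,0],[0,0,0],-1]
    - [[-3,0.7,0],[0,0,0],-1]
    - [[-2.2,0.6,0],[0,0,0],-1]
    - [[0,0,0],[0,0,0],-1]
    - [[0,0,0],[0,0,0],-1]
    - [[0,0,0],[0,0,0],-1]

```text
time: 8.8
position: [0.5001, -0.167, 0.1696]
orientation: [-2.538, -1.85, 0.0]
force: [0.8, -0.4, -1.0]
opening: 0.129
```

```bash
python3 -c "
from h import *
d=look('w4'); crop(d,'w4c',240,150,400,280,5)
from rig import ctrl
for n in('scene','side'):
    c=ctrl.capture(n);pickle.dump(c,open(n+'4.pkl','wb'));cv2.imwrite('pics/'+n+'4.png',c['frame'][:,:,::-1])
    if n=='side': crop(c,'side4c',345,100,475,280,3)
    else: crop(c,'scene4c',210,100,330,240,4)
"
```

```text
t 8.8 pos [ 0.5001 -0.167   0.1696] phi 72.17 tilt [-0.0004  0.0003] F [ 0.83 -0.39 -0.98] T [-0.02 -0.04  0.05] op 0.129 q [-0.547  0.404  1.475  0.     1.264 -0.236]
```

View pics/w4c.png

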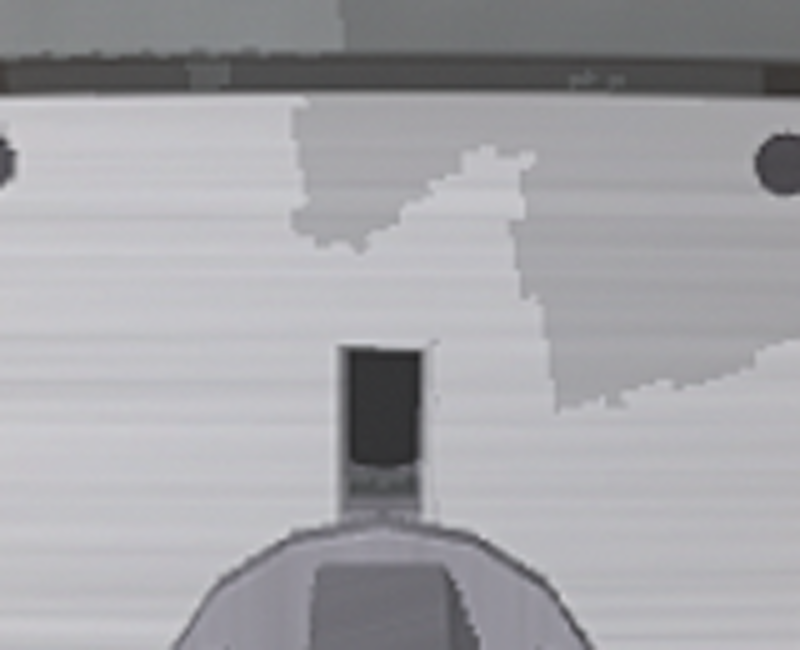

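View pics/side4c.png

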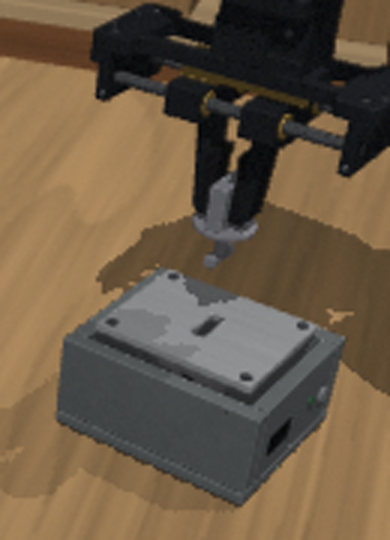

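View pics/scene4c.png

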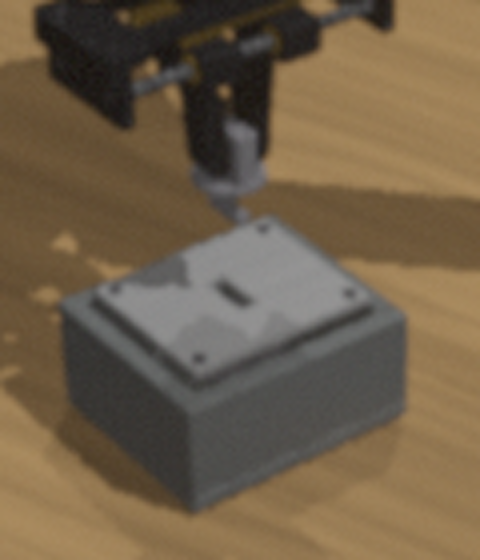

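The stud's flange spans crop x 172–597 with its front at y 519. The slot spans x 340–424 with its far edge at y 347. Sideways they line up to within 0.3 mm, so I check the fore-aft offset.

```bash
python3 - <<'E'
from h import *
d=pickle.load(open("w4.pkl","rb"))
f=lambda x,y,z:wray(d,240+x/5-.4,150+y/5-.4,z)
Rm=R.from_rotvec(d["s"]["orientation"]).as_matrix(); p0=d["s"]["position"]
t=lambda p:((Rm.T@(p-p0))*1000).round(2)
print("flange front top", t(f(383,519,.1639)), "under",t(f(383,519,.1599)))
print("flange L/R",t(f(172,645,.1639)),t(f(597,645,.1639)))
print("slot far L,R",t(f(340,347,.085)),t(f(424,347,.085)))
S=[t(wray(d,240+p[0]/5-.4,150+p[1]/5-.4,.085)) for p in[(-15,162),(788,163)]]; print(S)
for n in("scene","side"):
    c=pickle.load(open(n+"4.pkl","rb")); W=cloud(c)
    m=np.zeros((480,640),bool); 
    if n=="side": m[150:200,390:450]=1
    else: m[125:160,250:290]=1
    z=W[...,2]
    mm=m&(np.hypot(W[...,0]-.5,W[...,1]+.167)<.04)&(z>.125)&(z<.159)
    print(n,mm.sum(),W[mm][:,2].min(), t(np.append(np.median(W[mm][:,:2],0),.15)))
E
```

```text
flange front top [20.24  0.31  5.72] under [18.71  0.31  9.72]
flange L/R [  8.06 -18.56   5.72] [ 8.12 19.49  5.7 ]
slot far L,R [13.63 -5.21 84.62] [13.65  5.57 84.61]
[array([ 38.11, -50.26,  84.64]), array([38.16, 51.71, 84.6 ])]
scene 49 0.13590220687506738 [ 3.44 -0.77 19.61]
side 56 0.13492885327962295 [ 1.58 -1.05 19.61]
```

Call:
carry_out:
  increments:
    - [[-0.05,0,1],[0,0,0],-1]
    - [[-0.05,0,1.5],[0,0,0],-1]
    - [[0,0,1.2],[0,0,0],-1]
    - [[0,0,0.6],[0,0,0],-1]
    - [[0,0,0.3],[0,0,0],-1]
    - [[0,0,0],[0,0,0],-1]
    - [[0,0,0],[0,0,0],-1]

```text
time: 9.82
position: [0.5001, -0.1687, 0.1241]
orientation: [2.539, 1.849, 0.0]
force: [1.1, 0.0, -0.2]
opening: 0.132
```

```bash
python3 -c "
from h import *
d=look('w5'); crop(d,'w5c',240,150,400,300,4)
from rig import ctrl
for n in('scene','side'):
    c=ctrl.capture(n);pickle.dump(c,open(n+'5.pkl','wb'));cv2.imwrite('pics/'+n+'5.png',c['frame'][:,:,::-1])
    if n=='side': crop(c,'side5c',370,150,460,230,8)
    else: crop(c,'scene5c',230,120,310,190,8)
"
```

```text
t 9.82 pos [ 0.5001 -0.1687  0.1241] phi 72.12 tilt [ 0.0006 -0.0004] F [ 1.06  0.03 -0.23] T [-0.02 -0.07  0.03] op 0.132 q [-0.55   0.457  1.537  0.     1.147 -0.238]
```

View pics/w5c.png

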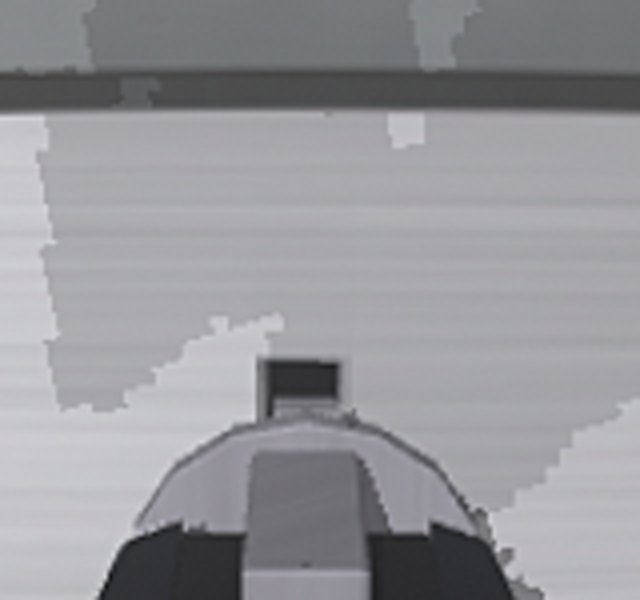

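View pics/side5c.png

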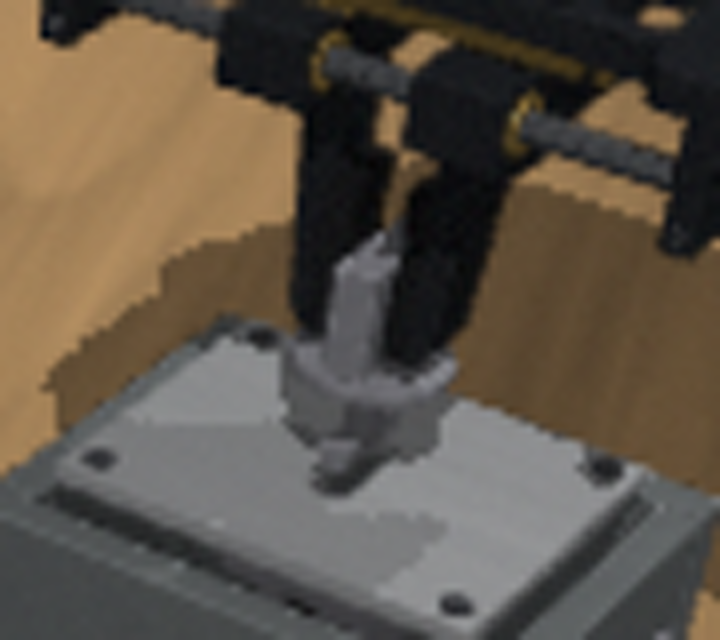

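View pics/scene5c.png

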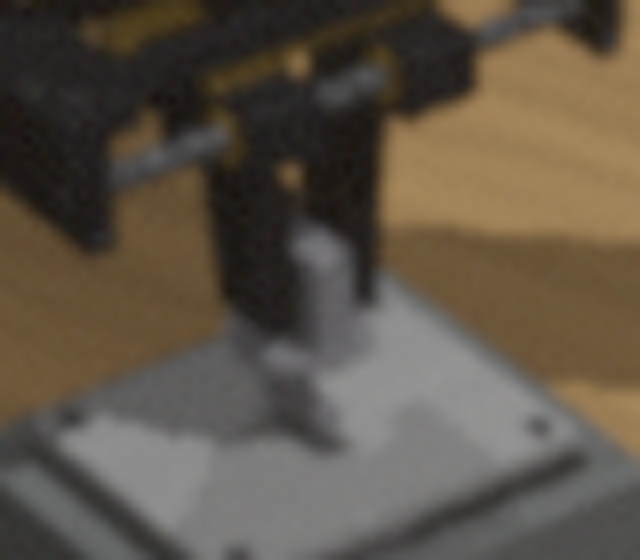

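```bash
python3 - <<'E'
from h import *
d=pickle.load(open("w5.pkl","rb"))
f=lambda x,y,z:wray(d,240+x/4-.4,150+y/4-.4,z)
Rm=R.from_rotvec(d["s"]["orientation"]).as_matrix(); p0=d["s"]["position"]; z=p0[2]
t=lambda p:((Rm.T@(p-p0))*1000).round(2)
print("flange front top", t(f(305,420,z-.0057)))
print("flange L/R",t(f(134,528,z-.0057)),t(f(478,528,z-.0057)))
print("slot far L,R",t(f(260,357,.085)),t(f(343,357,.085)))
print("wing L/R top",t(f(243,568,z+.0243)),t(f(371,568,z+.0243)))
E
```

```text
flange front top [19.69  0.16  5.7 ]
flange L/R [  6.58 -19.03   5.68] [ 6.63 19.61  5.71]
slot far L,R [15.6  -5.76 39.1 ] [15.61  5.1  39.1 ]
wing L/R top [ 16.85  -5.42 -24.31] [ 16.86   6.18 -24.3 ]
```

Call:
carry_out:
  increments:
    - [[0.1,-0.04,0],[0,0,0],-1]
    - [[0,0,0],[0,0,0],-1]
    - [[0,0,0.2],[0,0,0],-1]
    - [[0,0,0.2],[0,0,0],-1]
    - [[0,0,0.2],[0,0,0],-1]
    - [[0,0,0.2],[0,0,0],-1]
    - [[0,0,0.2],[0,0,0],-1]
    - [[0,0,0],[0,0,0],-1]
    - [[0,0,0],[0,0,0],-1]

```text
time: 11.1
position: [0.4999, -0.1676, 0.1138]
orientation: [2.54, 1.849, 0.0]
force: [0.4, 0.6, -1.8]
opening: 0.134
```

```bash
python3 -c "
from h import *
d=look('w6'); crop(d,'w6c',240,150,400,300,4)
from rig import ctrl
c=ctrl.capture('side');crop(c,'side6c',370,150,460,230,8)
"
```

```text
t 11.1 pos [ 0.4999 -0.1676  0.1138] phi 72.12 tilt [ 0.0001 -0.0001] F [ 0.37  0.57 -1.76] T [ 0.   -0.03  0.01] op 0.134 q [-0.548  0.469  1.551 -0.     1.121 -0.236]
```

View pics/side6c.png

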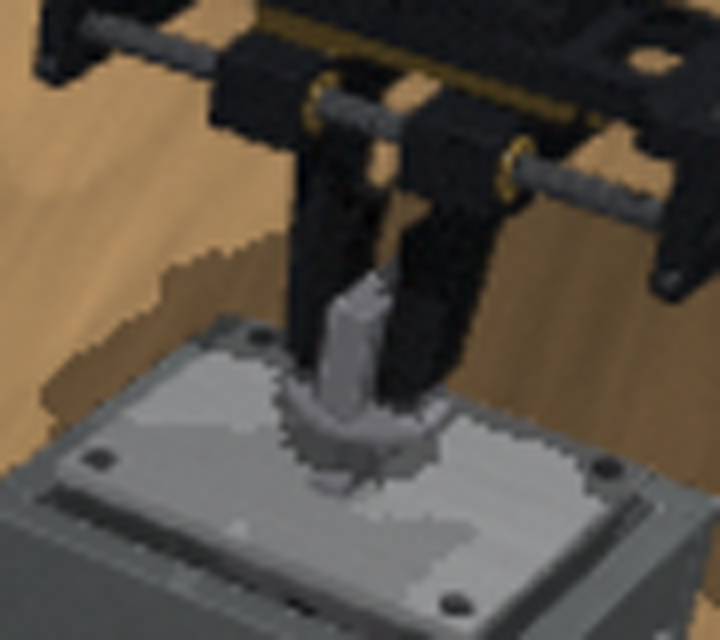

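View pics/w6c.png

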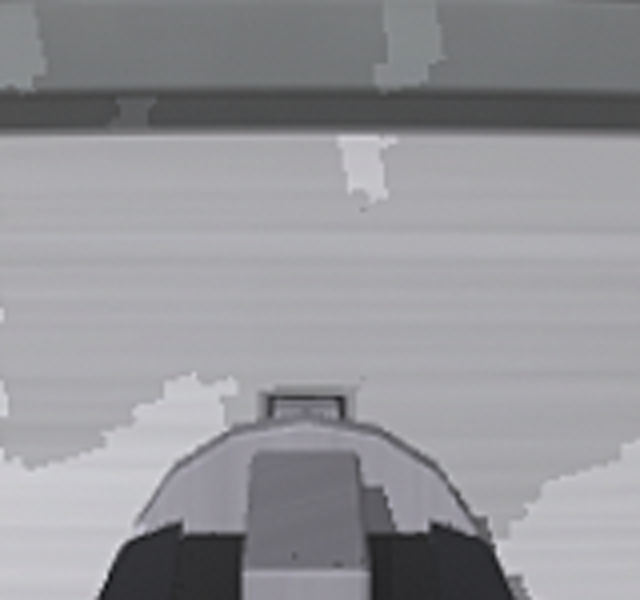

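The crossbar has entered the slot: it shows at crop x 275–343 inside the slot's 263–347, and the panel hasn't moved. I nudge it 0.3 mm left and go on down.

Call:
carry_out:
  increments:
    - [[0,-0.03,0],[0,0,0],-1]
    - [[0,0,0.2],[0,0,0],-1]
    - [[0,0,0.2],[0,0,0],-1]
    - [[0,0,0.2],[0,0,0],-1]
    - [[0,0,0.2],[0,0,0],-1]
    - [[0,0,0.2],[0,0,0],-1]
    - [[0,0,0.2],[0,0,0],-1]
    - [[0,0,0.2],[0,0,0],-1]
    - [[0,0,0.2],[0,0,0],-1]
    - [[0,0,0],[0,0,0],-1]
    - [[0,0,0],[0,0,0],-1]

```text
time: 12.58
position: [0.4996, -0.1675, 0.0978]
orientation: [2.54, 1.849, 0.0]
force: [0.5, 0.8, -1.1]
opening: 0.136
```

```bash
python3 -c "
from h import *
d=look('w7'); crop(d,'w7c',240,150,400,300,4)
"
```

```text
t 12.57 pos [ 0.4996 -0.1675  0.0978] phi 72.12 tilt [ 0.0001 -0.0001] F [ 0.51  0.78 -1.11] T [-0.04 -0.09  0.  ] op 0.136 q [-0.548  0.49   1.571 -0.     1.08  -0.236]
```

View pics/w7c.png

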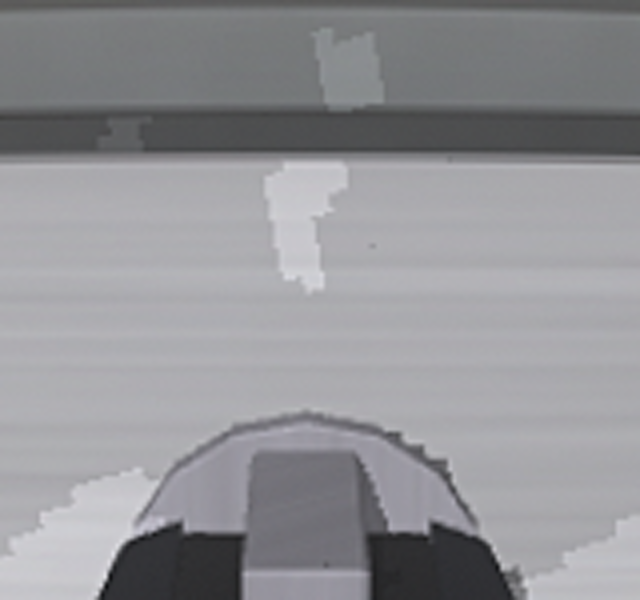

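Call:
carry_out:
  increments:
    - [[0,0,0.1],[0,0,0],-1]
    - [[0,0,0.1],[0,0,0],-1]
    - [[0,0,0.1],[0,0,0],-1]
    - [[0,0,0.1],[0,0,0],-1]
    - [[0,0,0.1],[0,0,0],-1]
    - [[0,0,0.1],[0,0,0],-1]
    - [[0,0,0],[0,0,0],-1]
    - [[0,0,0],[0,0,0],-1]

```text
time: 13.62
position: [0.4996, -0.1675, 0.0918]
orientation: [-2.54, -1.849, 0.0]
force: [-2.3, 0.7, 3.1]
opening: 0.135
```

```bash
python3 -c "
from h import *
from rig import ctrl
pr(ctrl.sense())
"
```

```text
t 13.62 pos [ 0.4996 -0.1675  0.0918] phi 72.12 tilt [-0.  0.] F [-2.35  0.71  3.1 ] T [0.03 0.2  0.01] op 0.135 q [-0.548  0.498  1.578 -0.     1.065 -0.236]
```

Call:
carry_out:
  increments:
    - [[0,-0.03,0],[0,0,0],-1]
    - [[0,0,0.1],[0,0,0],-1]
    - [[0,0,0.1],[0,0,0],-1]
    - [[0,0,0],[0,0,0],-1]

```text
time: 14.12
position: [0.4996, -0.1675, 0.0898]
orientation: [2.539, 1.849, 0.001]
force: [1.8, 0.9, 4.7]
opening: 0.129
```

```bash
python3 -c "
from h import *
from rig import ctrl
pr(ctrl.sense())
"
```

```text
t 14.12 pos [ 0.4996 -0.1675  0.0898] phi 72.12 tilt [ 0.0007 -0.0002] F [1.78 0.85 4.66] T [ 0.03 -0.22  0.01] op 0.129 q [-0.548  0.501  1.581  0.     1.059 -0.236]
```

```bash
cat > f.py <<'E'
from h import *
from rig import ctrl
L=[]
for i in range(5):
    ctrl.capture("scene"); s=ctrl.sense(); L.append(np.r_[s["position"]*1000,s["force"],s["torque"]])
L=np.array(L); print("t",round(s["time"],2),"pos",L[:,:3].mean(0).round(2),"F",L[:,3:6].mean(0).round(2),"sd",L[:,5].std().round(2),"T",L[:,6:].mean(0).round(2)); pr(s)
E
python3 f.py
```

```text
t 14.38 pos [ 499.56 -167.45   89.86] F [2.02 0.5  4.26] sd 0.38 T [ 0.01 -0.32 -0.01]
t 14.38 pos [ 0.4996 -0.1675  0.0899] phi 72.12 tilt [ 0.0007 -0.0003] F [2.7  0.47 4.63] T [ 0.02 -0.46 -0.05] op 0.139 q [-0.548  0.501  1.581  0.     1.059 -0.236]
```

Call:
carry_out:
  increments:
    - [[0,0,0.05],[0,0,0],-1]
    - [[0,0,0.05],[0,0,0],-1]
    - [[0,0,0.05],[0,0,0],-1]
    - [[0,0,0],[0,0,0],-1]

```text
time: 14.88
position: [0.4994, -0.1674, 0.0883]
orientation: [2.539, 1.849, 0.0]
force: [2.6, -0.5, 3.5]
opening: 0.128
```

```bash
python3 f.py
```

```text
t 15.12 pos [ 499.38 -167.44   88.3 ] F [2.54 0.1  4.68] sd 0.75 T [-0.09 -0.49  0.01]
t 15.12 pos [ 0.4993 -0.1674  0.0883] phi 72.12 tilt [ 0.0001 -0.0001] F [ 2.43 -0.34  5.99] T [-0.12 -0.44  0.  ] op 0.131 q [-0.549  0.503  1.583 -0.     1.056 -0.236]
```

Call:
carry_out:
  increments:
    - [[0,0.02,0.05],[0,0,0],-1]
    - [[0,0,0.05],[0,0,0],-1]
    - [[0,0,0],[0,0,0],-1]

```text
time: 15.5
position: [0.4994, -0.1674, 0.0872]
orientation: [-2.539, -1.849, 0.0]
force: [0.9, -1.2, 4.9]
opening: 0.135
```

```bash
python3 f.py
```

```text
t 15.75 pos [ 499.36 -167.43   87.21] F [ 1.74 -0.65  5.69] sd 0.38 T [-0.16 -0.28 -0.  ]
t 15.75 pos [ 0.4994 -0.1674  0.0872] phi 72.12 tilt [-0.0003  0.    ] F [ 1.34 -0.73  5.82] T [-0.1  -0.31 -0.06] op 0.139 q [-0.548  0.504  1.584 -0.     1.054 -0.236]
```

Call:
carry_out:
  increments:
    - [[0,0,0.05],[0,0,0],-1]
    - [[0,0,0.05],[0,0,0],-1]
    - [[0,0,0],[0,0,0],-1]

```text
time: 16.12
position: [0.4994, -0.1674, 0.0862]
orientation: [-2.539, -1.849, 0.0]
force: [1.0, -1.1, 4.5]
opening: 0.134
```

```bash
python3 f.py
```

```text
t 16.38 pos [ 499.38 -167.45   86.26] F [ 1.5  -0.41  5.18] sd 0.47 T [-0.15 -0.28  0.01]
t 16.38 pos [ 0.4994 -0.1675  0.0863] phi 72.12 tilt [-0.0003 -0.    ] F [ 1.74 -0.28  4.48] T [-0.14 -0.32  0.05] op 0.136 q [-0.548  0.506  1.585 -0.     1.051 -0.236]
```

Call:
carry_out:
  increments:
    - [[0,0,0.05],[0,0,0],-1]
    - [[0,0,0.05],[0,0,0],-1]
    - [[0,0,0],[0,0,0],-1]

```text
time: 16.75
position: [0.4993, -0.1674, 0.0852]
orientation: [-2.539, -1.849, 0.0]
force: [0.0, -1.0, 4.7]
opening: 0.13
```

```bash
python3 f.py
```

```text
t 17.0 pos [ 499.37 -167.44   85.29] F [ 1.33 -0.76  5.7 ] sd 0.3 T [-0.12 -0.26  0.01]
t 17.0 pos [ 0.4994 -0.1674  0.0853] phi 72.12 tilt [-0.0003 -0.    ] F [ 1.45 -1.85  5.68] T [-0.11 -0.25 -0.  ] op 0.135 q [-0.548  0.507  1.586 -0.     1.049 -0.236]
```

Call:
carry_out:
  increments:
    - [[0,0,0.05],[0,0,0],-1]
    - [[0,0,0.05],[0,0,0],-1]
    - [[0,0,0],[0,0,0],-1]

```text
time: 17.38
position: [0.4994, -0.1674, 0.0843]
orientation: [-2.539, -1.849, 0.0]
force: [1.6, -0.9, 6.5]
opening: 0.133
```

```bash
python3 f.py
```

```text
t 17.62 pos [ 499.37 -167.44   84.33] F [ 0.62 -0.52  6.17] sd 0.38 T [-0.12 -0.21  0.01]
t 17.62 pos [ 0.4994 -0.1675  0.0843] phi 72.12 tilt [-0.0003 -0.0001] F [ 0.63 -0.7   6.59] T [-0.12 -0.21 -0.01] op 0.129 q [-0.548  0.508  1.587 -0.     1.046 -0.236]
```

Call:
carry_out:
  increments:
    - [[0,0,0.05],[0,0,0],-1]
    - [[0,0,0.05],[0,0,0],-1]
    - [[0,0,0],[0,0,0],-1]

```text
time: 18.0
position: [0.4994, -0.1674, 0.0833]
orientation: [-2.539, -1.849, 0.0]
force: [0.9, -0.6, 7.0]
opening: 0.133
```

```bash
python3 f.py
```

```text
t 18.25 pos [ 499.38 -167.44   83.37] F [ 1.04 -0.28  6.4 ] sd 0.15 T [-0.12 -0.2   0.01]
t 18.25 pos [ 0.4994 -0.1674  0.0834] phi 72.13 tilt [-0.0002 -0.0001] F [ 1.57 -1.09  6.45] T [-0.15 -0.21 -0.02] op 0.132 q [-0.548  0.51   1.588 -0.     1.044 -0.236]
```

Call:
carry_out:
  increments:
    - [[0,0,0.05],[0,0,0],-1]
    - [[0,0,0.05],[0,0,0],-1]
    - [[0,0,0],[0,0,0],-1]

```text
time: 18.62
position: [0.4994, -0.1675, 0.0824]
orientation: [-2.54, -1.849, 0.0]
force: [0.0, 0.2, 6.8]
opening: 0.135
```

```bash
python3 f.py
```

```text
t 18.88 pos [ 499.38 -167.43   82.4 ] F [ 0.93 -0.67  6.89] sd 0.59 T [-0.12 -0.19  0.01]
t 18.88 pos [ 0.4994 -0.1674  0.0824] phi 72.13 tilt [-0.0002 -0.0001] F [ 0.71 -0.9   7.79] T [-0.13 -0.19  0.04] op 0.135 q [-0.548  0.511  1.589 -0.     1.041 -0.236]
```

Call:
carry_out:
  increments:
    - [[0,0,0.05],[0,0,0],-1]
    - [[0,0,0.05],[0,0,0],-1]
    - [[0,0,0],[0,0,0],-1]

```text
time: 19.25
position: [0.4994, -0.1674, 0.0814]
orientation: [-2.539, -1.849, 0.0]
force: [0.7, 0.2, 6.4]
opening: 0.133
```

```bash
python3 f.py
```

```text
t 19.5 pos [ 499.38 -167.44   81.46] F [ 0.34 -0.43  7.09] sd 0.33 T [-0.09 -0.16  0.01]
t 19.5 pos [ 0.4994 -0.1675  0.0815] phi 72.12 tilt [-0.0001 -0.0001] F [-0.19 -0.12  7.63] T [-0.07 -0.21  0.02] op 0.134 q [-0.548  0.512  1.59  -0.     1.039 -0.236]
```

Call:
carry_out:
  increments:
    - [[0,0,0.05],[0,0,0],-1]
    - [[0,0,0.05],[0,0,0],-1]
    - [[0,0,0],[0,0,0],-1]

```text
time: 19.88
position: [0.4994, -0.1675, 0.0809]
orientation: [2.539, 1.849, -0.0]
force: [-0.9, 1.1, 13.1]
opening: 0.136
```

```bash
python3 f.py
```

```text
t 20.12 pos [ 499.4  -167.44   80.94] F [-1.12  0.35 12.47] sd 0.27 T [ 0.03  0.12 -0.01]
t 20.12 pos [ 0.4994 -0.1675  0.0809] phi 72.13 tilt [ 0.0001 -0.0004] F [-1.39  0.39 12.  ] T [0.06 0.18 0.03] op 0.134 q [-0.548  0.513  1.591 -0.     1.037 -0.236]
```

That is the firm stop: 12.5 N plus about 1 N of weight, at 13.7 mm of press. A touch more brings it into the 14–18 N band. Then I turn it about the stud's axis, which sits about 1.4 mm behind the TCP.

Call:
carry_out:
  increments:
    - [[0,0,0.04],[0,0,0],-1]
    - [[0,0,0],[0,0,0],-1]
    - [[0,0,0],[0,0,0],-1]

```text
time: 20.5
position: [0.4994, -0.1674, 0.0807]
orientation: [2.539, 1.849, -0.0]
force: [-0.2, 1.0, 13.8]
opening: 0.135
```

```bash
python3 f.py
```

```text
t 20.75 pos [ 499.4  -167.46   80.7 ] F [-1.26  0.86 13.92] sd 0.44 T [0.07 0.22 0.01]
t 20.75 pos [ 0.4994 -0.1675  0.0807] phi 72.13 tilt [ 0.0003 -0.0005] F [-0.66  1.34 13.5 ] T [ 0.02  0.18 -0.  ] op 0.135 q [-0.548  0.513  1.591 -0.     1.036 -0.236]
```

Call:
carry_out:
  increments:
    - [[0,0.007,0.01],[0,0,0.05],-1]
    - [[0,0.014,0],[0,0,0.1],-1]
    - [[0,0.014,0],[0,0,0.1],-1]
    - [[0,0.014,0],[0,0,0.1],-1]
    - [[0,0,0],[0,0,0],-1]

```text
time: 21.38
position: [0.5002, -0.1679, 0.0807]
orientation: [2.822, 1.377, 0.001]
force: [-0.5, -0.0, 14.2]
opening: 0.131
```

```bash
python3 f.py
```

```text
t 21.62 pos [ 500.18 -167.85   80.71] F [-0.3   0.31 13.74] sd 0.33 T [ 0.01  0.01 -0.07]
t 21.62 pos [ 0.5001 -0.1679  0.0807] phi 52.06 tilt [ 0.0011 -0.0008] F [-0.22  0.23 13.96] T [ 0.07  0.   -0.12] op 0.135 q [-0.548  0.514  1.59  -0.     1.036  0.114]
```

Turning freely, with low torque and steady push. 52.06 → −17.9 leaves 1.22 rad.

Call:
carry_out:
  increments:
    - [[0,0.014,0],[0,0,0.1],-1]
    - [[0,0.014,0],[0,0,0.1],-1]
    - [[0,0.014,0],[0,0,0.1],-1]
    - [[0,0.014,0],[0,0,0.1],-1]
    - [[0,0.014,0],[0,0,0.1],-1]
    - [[0,0.014,0],[0,0,0.1],-1]
    - [[0,0,0],[0,0,0],-1]

```text
time: 22.5
position: [0.5007, -0.1685, 0.0807]
orientation: [3.103, 0.481, 0.002]
force: [0.2, 0.4, 13.3]
opening: 0.131
```

```bash
python3 f.py
```

```text
t 22.75 pos [ 500.71 -168.52   80.71] F [ 0.12  0.31 13.98] sd 0.34 T [ 0.03  0.07 -0.08]
t 22.75 pos [ 0.5007 -0.1685  0.0807] phi 17.69 tilt [ 0.0012 -0.0009] F [ 0.11 -0.   14.56] T [-0.    0.13 -0.08] op 0.13 q [-0.549  0.515  1.588 -0.     1.037  0.713]
```

Call:
carry_out:
  increments:
    - [[0,0.014,0],[0,0,0.1],-1]
    - [[0,0.014,0],[0,0,0.1],-1]
    - [[0,0.014,0],[0,0,0.1],-1]
    - [[0,0.014,0],[0,0,0.1],-1]
    - [[0,0.014,0],[0,0,0.1],-1]
    - [[0,0.014,0],[0,0,0.1],-1]
    - [[0,0,0],[0,0,0.021],-1]
    - [[0,0,0],[0,0,0],-1]
    - [[0,0,0],[0,0,0],-1]

```text
time: 23.88
position: [0.5008, -0.1694, 0.0807]
orientation: [3.103, -0.488, 0.002]
force: [0.0, -0.1, 12.4]
opening: 0.136
```

```bash
python3 f.py; python3 -c "
from h import *
d=look('w8')"
```

```text
t 24.12 pos [ 500.75 -169.35   80.7 ] F [ 0.27  0.06 13.74] sd 0.6 T [0.08 0.03 0.03]
t 24.12 pos [ 0.5008 -0.1694  0.0807] phi -17.88 tilt [ 0.0012 -0.001 ] F [ 0.48  0.67 14.04] T [0.1  0.07 0.02] op 0.13 q [-0.55   0.516  1.587 -0.     1.038  1.333]
t 24.12 pos [ 0.5008 -0.1694  0.0807] phi -17.88 tilt [ 0.0012 -0.001 ] F [ 0.48  0.67 14.04] T [0.1  0.07 0.02] op 0.13 q [-0.55   0.516  1.587 -0.     1.038  1.333]
```

View pics/w8.png

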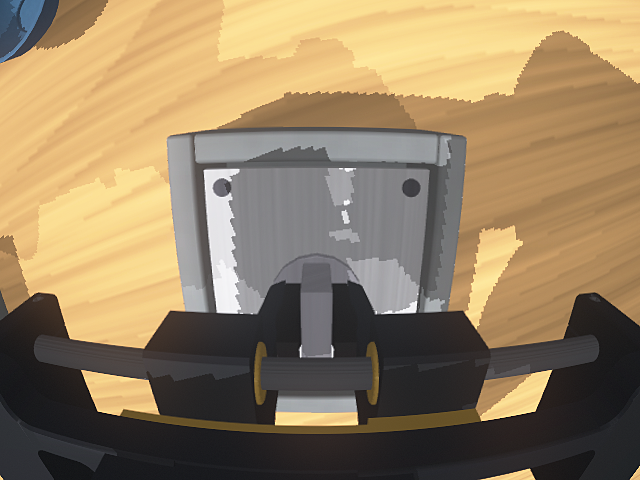

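The wing is now turned 90° and the panel is pressed well down. I ease up while still holding it, so the crossbar settles into its notch.

Call:
carry_out:
  increments:
    - [[0,0,-0.1],[0,0,0],-1]
    - [[0,0,-0.1],[0,0,0],-1]
    - [[0,0,-0.1],[0,0,0],-1]
    - [[0,0,-0.05],[0,0,0],-1]
    - [[0,0,0],[0,0,0],-1]

```text
time: 24.8
position: [0.5007, -0.1694, 0.0835]
orientation: [3.103, -0.488, 0.001]
force: [2.7, -1.4, 6.7]
opening: 0.136
```

```bash
python3 f.py
```

```text
t 25.05 pos [ 500.72 -169.35   83.52] F [ 2.18 -1.29  6.35] sd 0.33 T [-0.09 -0.32  0.02]
t 25.05 pos [ 0.5007 -0.1694  0.0835] phi -17.89 tilt [ 0.0007 -0.0006] F [ 2.02 -0.49  6.88] T [-0.09 -0.3   0.04] op 0.132 q [-0.55   0.512  1.583 -0.     1.046  1.333]
```

Call:
carry_out:
  increments:
    - [[0,0,-0.05],[0,0,0],-1]
    - [[0,0,-0.05],[0,0,0],-1]
    - [[0,0,0],[0,0,0],-1]

```text
time: 25.42
position: [0.5007, -0.1693, 0.0845]
orientation: [3.103, -0.488, 0.001]
force: [2.0, -1.9, 6.7]
opening: 0.133
```

```bash
python3 f.py
```

```text
t 25.68 pos [ 500.73 -169.34   84.48] F [ 2.12 -1.18  6.28] sd 0.52 T [-0.15 -0.34  0.03]
t 25.68 pos [ 0.5007 -0.1693  0.0845] phi -17.89 tilt [ 0.0007 -0.0006] F [ 1.03 -0.43  6.54] T [-0.19 -0.36  0.02] op 0.133 q [-0.55   0.51   1.582 -0.     1.048  1.333]
```

Call:
carry_out:
  increments:
    - [[0,0,-0.05],[0,0,0],-1]
    - [[0,0,-0.03],[0,0,0],-1]
    - [[0,0,0],[0,0,0],-1]

```text
time: 26.05
position: [0.5007, -0.1693, 0.0849]
orientation: [3.103, -0.488, 0.001]
force: [4.5, -2.3, 0.5]
opening: 0.138
```

```bash
python3 f.py
```

```text
t 26.3 pos [ 500.66 -169.3    84.9 ] F [ 4.77 -2.81  0.28] sd 0.26 T [-0.42 -0.68  0.01]
t 26.3 pos [ 0.5007 -0.1693  0.0849] phi -17.89 tilt [ 0.0003 -0.0003] F [ 4.78 -3.45  0.13] T [-0.44 -0.69  0.03] op 0.132 q [-0.55   0.51   1.582 -0.     1.05   1.333]
```

The notch has taken the load (push fell to about 0 at 4.2 mm up). I relieve the side force slightly and let go.

Call:
carry_out:
  increments:
    - [[0.04,0,0],[0,0,0],-1]
    - [[0,0,0],[0,0,0],-0.5]
    - [[0,0,0],[0,0,0],0]
    - [[0,0,0],[0,0,0],0.4]
    - [[0,0,0],[0,0,0],0.4]
    - [[0,0,0],[0,0,0],0.4]
    - [[0,0,0],[0,0,0],0.4]

```text
time: 27.18
position: [0.5009, -0.1692, 0.085]
orientation: [-3.103, 0.488, 0.0]
force: [0.1, 0.2, 0.2]
opening: 0.702
```

```bash
python3 f.py
```

```text
t 27.43 pos [ 500.86 -169.23   85.05] F [-0.27  0.07  0.54] sd 0.3 T [ 0.02  0.   -0.  ]
t 27.43 pos [ 0.5009 -0.1692  0.085 ] phi -17.89 tilt [-0. -0.] F [-0.31  0.85  0.32] T [0.   0.02 0.02] op 0.7 q [-0.55   0.51   1.581 -0.     1.051  1.333]
```

Let go, and the forces are zero. Next I retract straight up and look.

Call:
carry_out:
  increments:
    - [[0,0,-1],[0,0,0],0.4]
    - [[0,0,-2],[0,0,0],0.4]
    - [[0,0,-3],[0,0,0],0.4]
    - [[0,0,-4],[0,0,0],0.4]
    - [[0,0,-4],[0,0,0],0.4]
    - [[0,0,-2],[0,0,0],0.4]
    - [[0,0,0],[0,0,0],0.4]
    - [[0,0,0],[0,0,0],0.4]

```text
time: 28.42
position: [0.5005, -0.169, 0.2442]
orientation: [-3.103, 0.488, 0.002]
force: [-0.7, -0.5, -0.3]
opening: 0.698
```

```bash
python3 - <<'E'
from h import *
d=look('w9'); crop(d,'w9c',220,120,420,280,4)
from rig import ctrl
for n in('scene','side'):
    c=ctrl.capture(n); W=cloud(c); cv2.imwrite(f'pics/{n}9.png',c['frame'][:,:,::-1])
    r=np.hypot(W[...,0]-.4995,W[...,1]+.1685); z=W[...,2]
    m=(r<.045)&(z>.06)&(z<.125)
    ann=m&(r>.026); w=m&(r<.02)&(z>.104)
    print(n,"panel z",np.median(z[ann]),"wing z",np.percentile(z[w],95) if w.sum() else None, rect(W,w) if w.sum()>5 else None)
    if n=="side":crop(c,'side9c',345,140,475,280,4)
E
```

```text
t 28.43 pos [ 0.5005 -0.169   0.2442] phi -17.89 tilt [-0.0013  0.0008] F [-0.69 -0.48 -0.27] T [ 0.06  0.02 -0.  ] op 0.698 q [-0.55   0.339  1.346 -0.     1.458  1.333]
scene panel z 0.07500284690892006 wing z 0.1110240028836195 (((499.5713806152344, -166.98977661132812), (18.318021774291992, 36.66244888305664), 75.83699035644531), np.float64(0.10765175146817874), np.int64(79))
side panel z 0.07485223932696053 wing z 0.10981173274902604 (((499.443115234375, -168.23033142089844), (12.95073127746582, 36.60390090942383), 72.0021743774414), np.float64(0.10804816969431413), np.int64(88))
```

View pics/w9c.png

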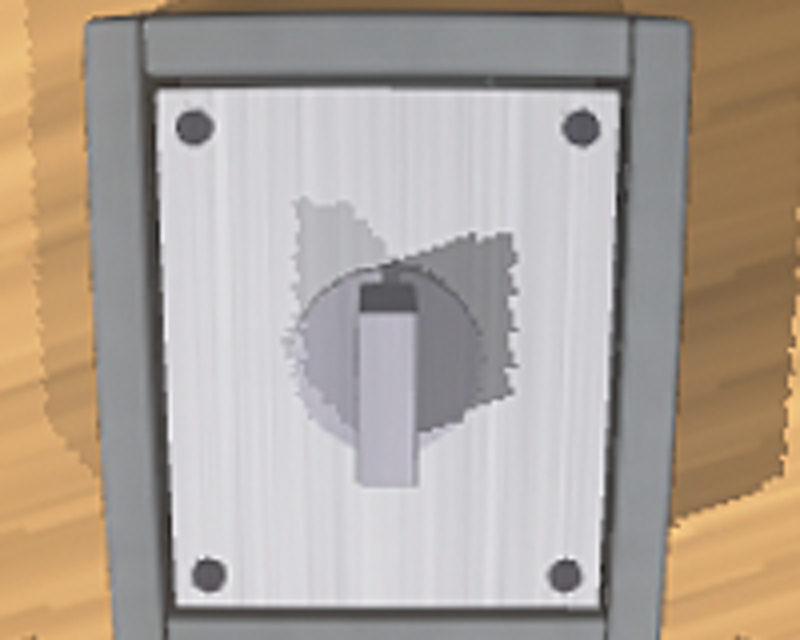

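View pics/side9.png

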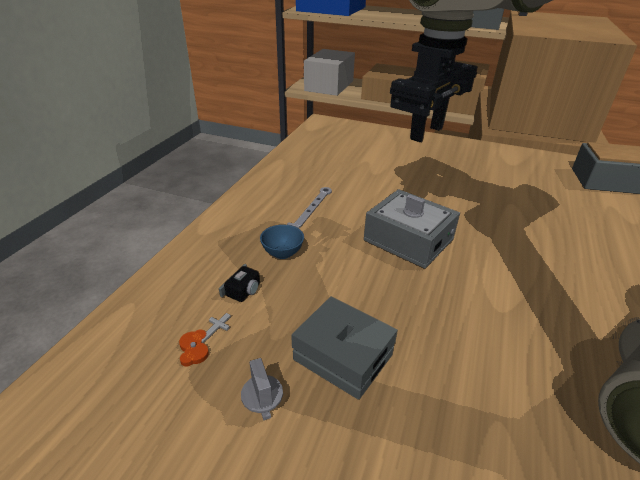

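The wing (crop x 358–418, y 312–487) lies along the case's x axis, and the panel sits 10 mm down at z = 0.075 with the gripper clear. The other objects look unmoved in the side view, so I hand it in.

```bash
python3 -c "
from rig import ctrl
print(ctrl.finish_job())"
```

```text
the job is handed in; nothing more can be done
None
```

The stud is locked in the panel and the job is handed in, at about 28.5 s on the robot's clock. I lifted the stud from the tiers by its wing and lowered the crossbar through the slot. The firm stop came at about 13.7 mm of press, and I pushed to about 15 N in all. I then turned it 90° clockwise with low torque, eased it up 4.2 mm until the notch took the load, and let go.

**Last checks:**
- The panel stays 10 mm down, with its top at 75 mm in both fixed cameras.
- The wing lies along the case's x axis.
- The gripper is about 13 cm clear, and the tool force is about zero.
- The other objects look unmoved in the side view; I did not measure them.

**Disagreements:** the cameras disagreed by about 2 mm on the slot and on how the stud sat in the grip, so I settled it with close wrist views and by feel. The bar brushed the slot walls with about 2.5 N on the way in. A side force of about 5.5 N showed as it seated in the notch, and I relieved it before letting go.

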